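Re-zero the ratcheted vial carousel and index it two clicks

ROBOT

A 6-joint arm with a two-finger parallel gripper is mounted at the origin on a cart in front of the work surface, level with it; the furniture and walls round the work are solid. World frame = base frame: x ahead of the robot, y to its left, z up, the work surface at z = 0. Lengths are in m, angles in rad, forces in N, time in s.
With the tool pointing down it reaches from about 0.225 to 0.875 m from the base axis. Payload 3.4 kg.
Tool frame: the origin (TCP) lies between the finger pads; the fingertips stand 19 mm ahead of it and the grasp point (between the pads) is the TCP; z points along the fingers, y is the line along which they close (so a half turn about z gives the same grasp; the last joint's range is limited). The gripper opens to 85 mm and grips with 20 to 120 N. Pads are 22 mm wide; open, the fingers measure 114 mm over their backs; the gripper's body (76 mm by 85 mm) begins 54 mm behind the grasp point. The pads swing forward as they close: fully open they stand 13 mm farther back than shut.
Start: joints at [1.167, 0.276, 1.505, -0, 1.361, -0.121], TCP at [0.16, 0.552, 0.25] pointing down, gripper open.
Joint ranges: [-2.89, 2.89], [-0.75, 2.08], [0.22, 2.7], [-1.18, 4.32], [0.11, 2.71], [-2.7, 2.7]. Speed limits (rad/s): [2.57, 2.57, 3.14, 3.14, 3.14, 3.14].

INTERFACE

Orientations are given as a unit quaternion [w, x, y, z].
In Python, from rig import get_state, imaging, ticket gives the robot as it stands. The module is installed in compiled form; this text tells all that it offers.
- The arm moves only by the shell command python3 -m inch 'ROWS' [FORCE]. ROWS is JSON, a list of rows, each an object with "claw": the opening, from -1 (shut) to 1 (fully open); "travel": the shift along the world's x, y, z in units of 200 mm (1.0 is 200 mm), a list of three; "turn": the turn about the world's z in units of 180 degrees (1.0 is 180 degrees). A call has 1 to 5 rows; each row is the pose to reach, as a shift and turn from the pose commanded when the call began, turning the shorter way round; what a row does not reach only later rows make up. A row lasts 1/10 s, in which the tool goes at most 50 mm and 8.59 degrees, less where a joint would pass 70% of its speed; a pose out of reach is approached as far as the arm can. A call with a number of a shift or a turn outside -1 to 1 is refused whole. A call with a gripper value outside its range is refused whole. The fingers move at their own pace and stop on an object; FORCE is the grip in N (left out, the last holds). Time passes only in rows, so rows that repeat a pose let the fingers close. It gives the time, the measured TCP pose, the force, the opening and the grip force at its end, in the units of the state.
- get_state(): the state, without advancing time (a new reading comes with each control period).
- imaging.get_image(name): name is "scene" or "side" or "wrist"; returns the picture (420x560x3 uint8, red, green, blue); there is no depth.
- imaging.camera_params(name): a dict with "camera_matrix" (3x3 intrinsics, pixels), "cam_to_world" (4x4, takes a point from camera to world coordinates); the wrist camera has in their place "T_tool_cam" (4x4, takes a point from camera to tool coordinates, whose origin is the TCP and whose axes are the flange's). Camera axes: x right, y down, z forward; pixel columns grow to the right and rows downward; lengths in m; the calibration is good to about 2 mm. A picture is of the moment at which its call begins: read the wrist's pose just before it. camera_params takes no time and is no camera call.
- ticket.sign_off(): hands the job in; it is judged then, once.
The state is a dict: "clock": time; "qpos": joint angles; "qd": joint speeds; "effort": joint torques, N m; "position": TCP position; "ee_rot": TCP orientation; "contact_force": force on the tool from outside, world axes, zero at the start; "moment": the same for the moment, N m; "width": finger opening in m; "gripper_force": force on a finger pad.
Only numpy, scipy, OpenCV 4.12 (cv2) and the standard library are available. Lean on these libraries where they do the work, as an engineer would, in place of code of your own. Each camera call takes 0.05 s, during which the arm holds its last target. There are 200 camera calls.

TASK

Re-zero the hand-indexed vial carousel: swing the release lever all the way over to free the pawl, turn the knob back (clockwise seen from above) until the carousel bears gently against its zero stop, and swing the lever all the way home again so that the pawl drops onto the ratchet wheel. Then advance the knob forward (counter-clockwise) two clicks, one at a time, letting it settle for about a second after each, and let go. Never force the wheel back against the engaged pawl, do not ram the zero stop, and leave the things round it where they are.

Things in the scene. Friction and masses are not known exactly. Their poses are not given: they have to be found in the camera images.
- indexer: Fixed base of the vial carousel: a bright aluminium disc 184 mm across, 12 mm thick, with a square tab (125 x 115 mm) at its +x +y side that carries pawl and release lever. Origin under the carousel's vertical axis, on the worktop; z up.
- knob_grip (a point): Point on the carousel's vertical axis at grip height of its black bar knob, 112 mm above the worktop. The bar is 62 mm long, 14 mm wide, heights 86 to 123 mm; the point's x axis lies along the bar and turns with it. Below is a grey platter of 64 mm radius, top at 40 mm, with five fixed vials reaching 91 mm up and 58 mm from the axis.
- carousel (a joint): Angle of carousel and knob, rad, growing forward (counter-clockwise from above); at 0 the bar lies along the base's x. 16 ratchet teeth: seats at multiples of 0.393. Pawl engaged: forward only, at about 0.1 N m; some 0.05 rad past a seat's angle the tooth has clicked, and the wheel, let go, settles back on the seat. From the zero stop the first click seats at 0.393, the second at 0.785.
- zero_stop: Curved rail on the base's rim, 83 mm from the axis, with a steel post, 10 mm thick, 44 mm high, clamped somewhere along it. The platter's lug meets the post at a carousel angle of 0.01 to 0.27 rad; this pose does not tell which: feel for it. Turning back takes 0.03 N m before; 1 to 6 N on the post (0.1 to 0.5 N m on the knob) is right, 12 N is ramming. Origin on the carousel's axis.
- pawl: Dark steel pawl, 95 mm long, pivoted on the tab beside the ratchet wheel; a spring holds its tip in the teeth unless the release lever's cam swings it off. Not to be touched; overloaded by 25 N, as when the wheel is turned back hard against it. Origin on its pivot.
- lever_peg (a point): Grip point, 68 mm above the worktop, of the upright black peg at the end of the release lever: 12 mm in diameter, free from 40 mm up to its top at 80 mm. It travels on a level circle of 55 mm radius about lever_pivot. The peg is round and can turn between the fingers.
- lever_pivot (a point): Point on the vertical axis of the release lever, on the tab, 34 mm above the worktop; its x axis is that of the base.
- release_lever (a joint): Angle of the release lever, rad, growing clockwise from above: 0 = home against its end, pawl engaged, lever pointing 150 degrees counter-clockwise from the base's x axis; 1.57 = over against its end, pawl free, lever pointing 60 degrees. A push of 2 to 6 N on the peg moves it; it stays where it is left.
- cup_grey: Bystander: lidded white sample cup, dark lid, 55 mm wide, 58 mm tall, beside the base. Origin: centre of its underside.
- dropper: Bystander: small amber bottle, 34 mm wide, 85 mm tall, beside the base. Origin: centre of its underside.
- spare_vial: Bystander: glass vial with white cap, 22 mm wide, 48 mm tall, behind the base. Origin: centre of its underside.
- tape_roll: Bystander: roll of tape lying flat, 52 mm wide, 19 mm tall. Origin: centre of its underside.
- cup_blue: Bystander: lidded sample cup, blue lid, 55 mm wide, 58 mm tall. Origin: centre of its underside.
- stopwatch: Bystander: round stopwatch lying flat, 49 x 64 x 14 mm. Origin: centre of its underside.
- tweezers: Bystander: steel tweezers lying flat, 122 mm long. Origin: centre of its underside.

How it is judged:
On the way, in this order (a step that is already met when the one before it is completed fails the run):
1. the release lever is swung over and the pawl is free (value of joint release_lever above 1.4 rad), for 0.2 s.
2. with the pawl free, the carousel bears against the zero stop (contact force between zero_stop and anything else above 0.7 N and value of joint carousel below 0.3 rad and value of joint release_lever above 1.3 rad), for 0.15 s.
3. the lever is home again with the carousel still near the stop (value of joint release_lever below 0.15 rad and value of joint carousel below 0.31 rad), for 0.2 s.
4. the first click has settled (value of joint carousel between 0.33 and 0.5 rad and value of joint release_lever below 0.15 rad), for 0.5 s.
At the end, for the whole second after the job is handed in: The carousel rests two clicks forward of the zero stop (joint between 0.70 and 0.89 rad, nominally 0.785), the release lever is home (below 0.15 rad) and everything is still and let go (value of joint carousel between 0.7 and 0.89 rad and value of joint release_lever below 0.15 rad and velocity of joint carousel between -0.05 and 0.05 rad/s); the robot touches nothing.
It fails at once if the carousel is rammed against the zero stop, or the stop is struck (12 N or more) (contact force between zero_stop and anything else above 12 N).
It fails at once if the pawl is overloaded (25 N or more) (contact force between pawl and anything else above 25 N).
It fails at once if a bystander is shifted by more than 3 cm (distance of any of cup_grey, dropper, spare_vial, tape_roll, cup_blue, stopwatch, tweezers from where it was at the start of the episode above 0.03 m).
It also fails if it takes over 72 s, if anything falls off the work surface, if the arm or the gripper's body presses on something with over 40 N, if the wrist force passes 120 N, or if a joint passes its speed limit or range.

## Working session

There is one attempt and no reset: what is moved stays moved. The work goes in short steps, Python scripts to look and compute and a shell command to move; the robot and the scene stay as the last step left them, time stands still between calls to the robot, and variables do not carry over. Pictures are saved under pics/ and viewed, at most 10 in all, crops included, and the job is handed in when it is done.

```bash
mkdir -p pics; cat > h.py <<'E'
from rig import get_state, imaging, ticket
import numpy as np, cv2
from scipy.spatial.transform import Rotation as R
def cam(name):
    p=imaging.camera_params(name); K=np.array(p["camera_matrix"])
    if name=="wrist":
        s=get_state(); T=np.eye(4); q=s["ee_rot"]; T[:3,:3]=R.from_quat([q[1],q[2],q[3],q[0]]).as_matrix(); T[:3,3]=s["position"]
        return K,T@np.array(p["T_tool_cam"])
    return K,np.array(p["cam_to_world"])
def shot(name,fn):
    K,T=cam(name); im=imaging.get_image(name); cv2.imwrite("pics/"+fn,im[:,:,::-1]); np.savez("pics/"+fn+".npz",K=K,T=T); return im
def ray(fn,uv,z):
    d=np.load("pics/"+fn+".npz"); K,T=d["K"],d["T"]
    v=T[:3,:3]@np.linalg.solve(K,[uv[0],uv[1],1]); o=T[:3,3]; return o+v*(z-o[2])/v[2]
def proj(fn,P):
    d=np.load("pics/"+fn+".npz"); c=np.linalg.inv(d["T"])@np.append(P,1); u=d["K"]@c[:3]; return u[:2]/u[2]
E
python3 - <<'E'
from h import *
shot("scene","s1.png");shot("wrist","w1.png");print(get_state())
E
```

```text
{'clock': 0.1, 'qpos': array([ 1.16700443e+00,  2.76559172e-01,  1.50598801e+00, -1.33867895e-05,
        1.36065441e+00, -1.20998236e-01]), 'qd': array([-0.00111969, -0.00231668, -0.00434532, -0.00040624,  0.00130514,
       -0.00153246]), 'effort': array([ 2.90331664e-04, -4.17704129e+01, -2.46403188e+01, -2.78830748e-04,
        5.95549282e-03, -1.77527215e-05]), 'position': array([0.16029319, 0.55177667, 0.2495179 ]), 'ee_rot': array([-2.02353855e-04,  1.40924709e-01,  9.90019989e-01, -7.78631386e-04]), 'contact_force': array([ 0.28126602, -0.93471391, -0.41323222]), 'moment': array([0.01754398, 0.02587567, 0.00555249]), 'gripper_force': 0.0, 'width': 0.08470248217287422}
```

View pics/s1.png

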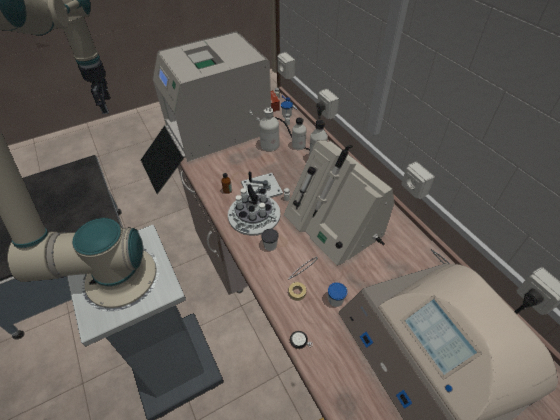

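View pics/w1.png

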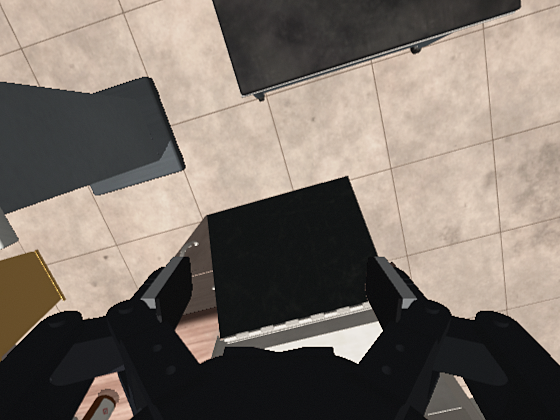

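The scene view shows the indexer disc at about (255,212), its tab up-right near (265,185), the black knob at about (253,195), the amber dropper at (226,184) and the grey cup at (269,240). The wrist camera does not see the indexer yet.

```bash
python3 - <<'E'
from h import *
for n,uv,z in [("disc",(255,212),.012),("disc left",(229,212),.012),("disc right",(281,212),.012),("tab",(265,186),.012),("knob",(253,195),.12),("dropper",(226,190),0.02),("cup",(269,243),.02),("spare",(286,197),.02),("rack",(295,215),0.0)]: print(n,ray("s1.png",uv,z).round(3))
im=cv2.imread("pics/s1.png"); cv2.imwrite("pics/s1c.png",cv2.resize(im[150:260,190:330],None,fx=5.5,fy=5.4,interpolation=cv2.INTER_CUBIC))
shot("side","d1.png")
E
```

```text
disc [0.477 0.022 0.012]
disc left [0.397 0.067 0.012]
disc right [ 0.556 -0.023  0.012]
tab [0.566 0.118 0.012]
knob [0.467 0.003 0.12 ]
dropper [0.429 0.163 0.02 ]
cup [ 0.454 -0.126  0.02 ]
spare [0.602 0.025 0.02 ]
rack [ 0.596 -0.05   0.   ]
```

View pics/d1.png

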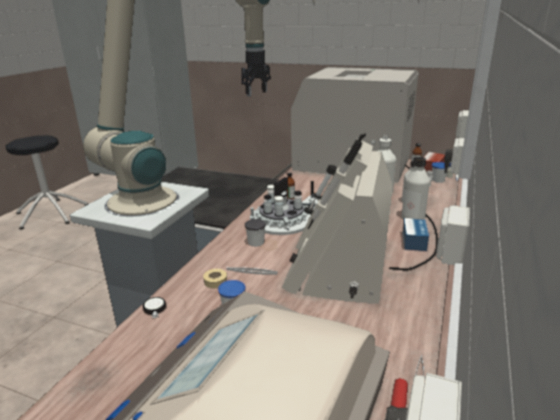

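View pics/s1c.png

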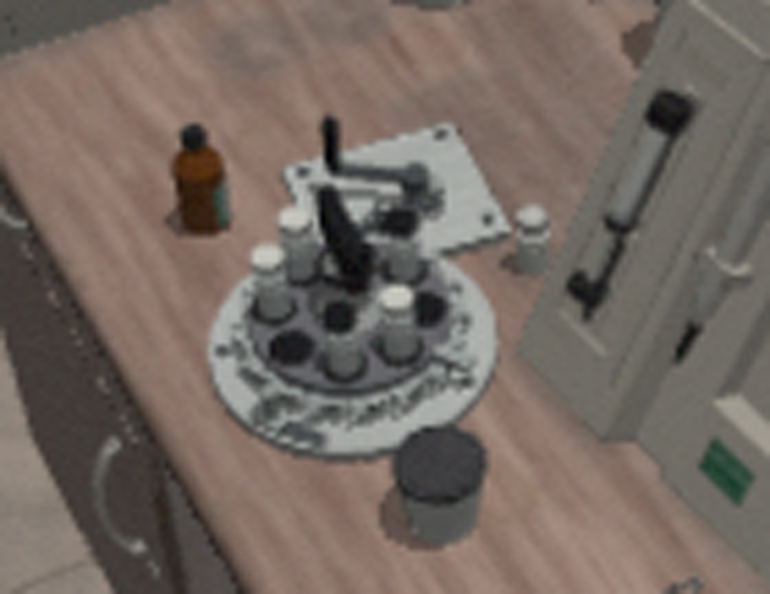

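The side view adds only context: the rack's face leans close behind the base's right side. In the crop, the lever peg is at (330,140), its pivot at (415,180), the knob bar runs from (330,195) to (360,280), and the disc is centred at about (352,355).

```bash
python3 - <<'E'
from h import *
print(ray("w1.png",(280,210),0).round(3),ray("w1.png",(280,10),0).round(3)); K,T=cam("wrist"); print(T.round(3)); print(imaging.camera_params("wrist"))
def c(u,v): return (190+u/5.5,150+v/5.4)
for n,uv,z in [("disc",(352,355),.012),("pegtop",(330,122),.08),("pivot",(418,178),.036),("tabcorner",(452,128),.012),("tabR",(510,235),.012),("tabL",(285,170),.012),("knobA",(328,195),.123),("knobB",(358,270),.123),("incub",(0,0),0)]: print(n,ray("s1.png",c(*uv),z).round(3))
E
```

```text
[0.204 0.539 0.   ] [-0.017  0.603  0.   ]
[[ 0.279  0.921  0.273  0.092]
 [ 0.96  -0.267 -0.082  0.571]
 [-0.003  0.285 -0.959  0.373]
 [ 0.     0.     0.     1.   ]]
{'camera_matrix': array([[296.40796652,   0.        , 278.27606576],
       [  0.        , 296.40796652, 206.10505802],
       [  0.        ,   0.        ,   1.        ]]), 'T_tool_cam': array([[ 4.59986880e-05, -9.58490104e-01, -2.85125794e-01,
         7.12435500e-02],
       [ 9.99999200e-01,  4.04416250e-04, -1.19817403e-03,
        -1.11877432e-03],
       [ 1.26374746e-03, -2.85125511e-01,  9.58489356e-01,
        -1.23808418e-01],
       [ 0.00000000e+00,  0.00000000e+00,  0.00000000e+00,
         1.00000000e+00]])}
disc [0.466 0.008 0.012]
pegtop [0.522 0.143 0.08 ]
pivot [0.566 0.109 0.036]
tabcorner [0.62  0.164 0.012]
tabR [0.604 0.052 0.012]
tabL [0.501 0.183 0.012]
knobA [0.474 0.042 0.123]
knobB [ 0.462 -0.023  0.123]
incub [0.399 0.469 0.   ]
```

```bash
python3 -m inch '[{"claw":1,"travel":[0,-0.25,0.05],"turn":0},{"claw":1,"travel":[0.1,-0.5,0.1],"turn":0},{"claw":1,"travel":[0.2,-0.7,0.15],"turn":0},{"claw":1,"travel":[0.35,-0.85,0.2],"turn":0},{"claw":1,"travel":[0.5,-1.0,0.25],"turn":0}]'; python3 -m inch '[{"claw":1,"travel":[0.2,-0.2,0],"turn":0},{"claw":1,"travel":[0.4,-0.4,0],"turn":0},{"claw":1,"travel":[0.6,-0.6,0],"turn":0},{"claw":1,"travel":[0.75,-0.8,0],"turn":0},{"claw":1,"travel":[0.9,-0.95,0],"turn":0}]';  python3 -m inch '[{"claw":1,"travel":[0.2,-0.2,0],"turn":0},{"claw":1,"travel":[0.3,-0.4,0],"turn":0},{"claw":1,"travel":[0.3,-0.4,0],"turn":0},{"claw":1,"travel":[0.3,-0.4,0],"turn":0}]'; python3 - <<'E'
from h import *
shot("wrist","w2.png")
E
```

```text
clock: 0.65
position: [0.2607, 0.3504, 0.3008]
ee_rot: [0.0, 0.141, 0.99, 0.0]
contact_force: [0.6, -0.3, -0.2]
width: 0.0855
gripper_force: 0.0
clock: 1.15
position: [0.4329, 0.169, 0.3003]
ee_rot: [-0.0, 0.141, 0.99, 0.0]
contact_force: [1.9, 1.1, 0.8]
width: 0.0856
gripper_force: 0.0
clock: 1.55
position: [0.4925, 0.0898, 0.2997]
ee_rot: [-0.001, 0.142, 0.99, 0.0]
contact_force: [-0.4, 0.5, -0.3]
width: 0.0854
gripper_force: 0.0
```

View pics/w2.png

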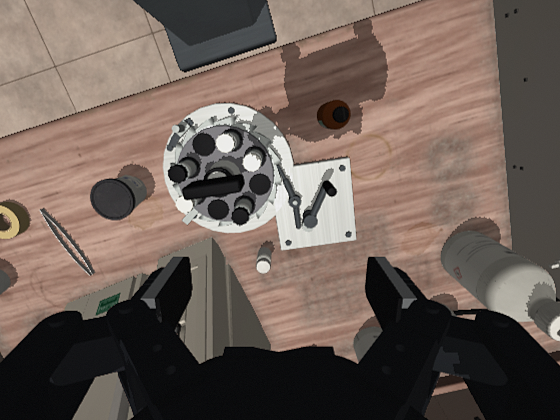

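The wrist view shows the disc spanning (163–294, 103–234), the bar from (185,190) to (244,183), and the peg with ends near (324,181) and (333,191). The pivot is near (311,221), the tab corners are at (355,157), (356,240) and (280,250), and the spare vial is at (264,262).

```bash
python3 - <<'E'
from h import *
f="w2.png"
d=np.load("pics/w2.png.npz"); c=d["K"]@(d["T"][:3,:3].T@[0,0,-1]); print("nadir px",c[:2]/c[2], d["T"][:3,3])
for n,uv,z in [("discL",(163,163),.012),("discR",(294,163),.012),("discT",(228,103),.012),("discB",(226,234),.012),("barA",(185,190),.12),("barB",(244,183),.12),("pegtop",(333,191),.08),("pegtop2",(324,182),.08),("pivot",(310,221),.034),("tab1",(350,157),.012),("tab2",(356,240),.012),("tab3",(280,250),.012),("spare",(264,265),.048)]: print(n,ray(f,uv,z).round(4))
im=cv2.imread("pics/"+f); cv2.imwrite("pics/w2c.png",cv2.resize(im[90:270,150:370],None,fx=3.3,fy=3.3,interpolation=cv2.INTER_CUBIC))
E
```

```text
nadir px [278.65970893 118.4959905 ] [0.42404046 0.108777   0.42361672]
discL [ 0.4356 -0.0621  0.012 ]
discR [0.4869 0.1125 0.012 ]
discT [0.3866 0.0504 0.012 ]
discB [ 0.5603 -0.013   0.012 ]
barA [ 0.4655 -0.006   0.12  ]
barB [0.4758 0.0559 0.12  ]
pegtop [0.5217 0.1475 0.08  ]
pegtop2 [0.5081 0.1399 0.08  ]
pivot [0.5675 0.1121 0.034 ]
tab1 [0.5007 0.1889 0.012 ]
tab2 [0.6242 0.1708 0.012 ]
tab3 [0.6079 0.0569 0.012 ]
spare [0.6075 0.0335 0.048 ]
```

View pics/w2c.png

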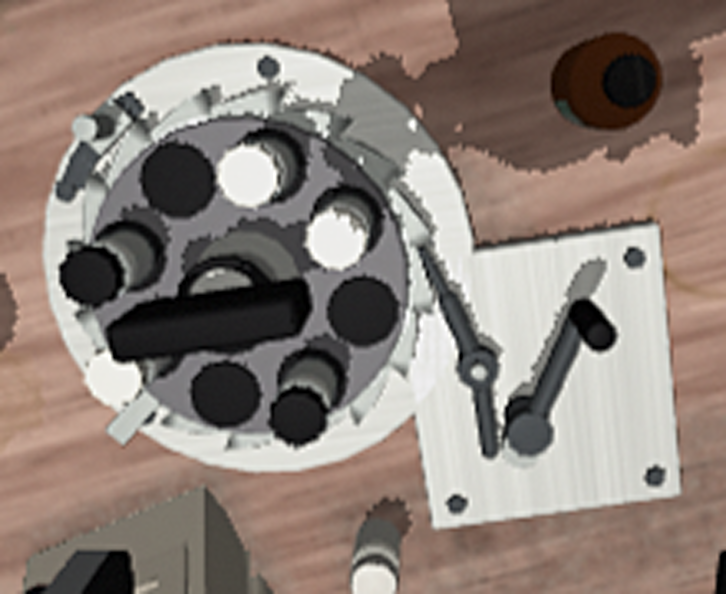

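The crop confirms the bar centre at crop pixel (207,318), the peg top at (600,335), the pivot at (530,433), and the pawl tip engaged near (425,250). The base yaw is about -8°, which puts the bar at a carousel angle of about 1.57 rad (seat 4).

```bash
python3 - <<'E'
from h import *
f="w2.png"
for n,uv,z in [("barc",(212.8,186.4),.123),("peg",(331.8,191.5),.08),("bottle",(470,250),.1),("dropper",(341,114),.085),("rackcorner",(212,238),.15),("rackcorner",(212,238),.25)]: print(n,ray(f,uv,z).round(4))
E
python3 -m inch '[{"claw":1,"travel":[0.03,0.06,0],"turn":-0.047},{"claw":0.3,"travel":[0.06,0.12,0],"turn":-0.094},{"claw":0.1,"travel":[0.09,0.18,0],"turn":-0.141},{"claw":0,"travel":[0.12,0.24,0],"turn":-0.188},{"claw":0,"travel":[0.15,0.28,0],"turn":-0.235}]' 30; python3 -m inch '[{"claw":0,"travel":[0,0,0],"turn":-0.047},{"claw":0,"travel":[0,0,0],"turn":-0.094},{"claw":0,"travel":[0,0,0],"turn":-0.141},{"claw":0,"travel":[0,0,-0.2],"turn":-0.188},{"claw":0,"travel":[0,0,-0.4],"turn":-0.222}]'; python3 - <<'E'
from h import *
s=get_state();print(s["qpos"].round(2),s["moment"],s["width"]);shot("wrist","w3.png")
E
```

```text
barc [0.4696 0.0242 0.123 ]
peg [0.5219 0.146  0.08  ]
bottle [0.6322 0.2849 0.1   ]
dropper [0.4387 0.1753 0.085 ]
rackcorner [0.5147 0.0131 0.15  ]
rackcorner [0.4816 0.0481 0.25  ]
clock: 2.1
position: [0.5211, 0.1496, 0.3005]
ee_rot: [-0.0, 0.49, 0.872, 0.0]
contact_force: [-0.5, 0.5, -0.6]
width: 0.0427
gripper_force: 0.0
clock: 2.6
position: [0.522, 0.149, 0.221]
ee_rot: [0.001, 0.758, 0.652, 0.002]
contact_force: [0.1, 0.5, -0.9]
width: 0.0429
gripper_force: 0.0
[0.15 0.24 1.62 0.   1.27 0.3 ] [-0.02309401 -0.01256065 -0.02543213] 0.04293845621845082
```

View pics/w3.png

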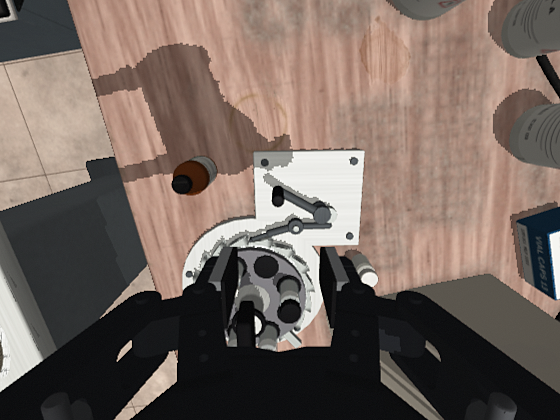

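The peg is at (278,187)–(278,204), the pivot at (322,214), and the dropper at (193,178), clear of the fingers.

```bash
python3 - <<'E'
from h import *
for n,uv,z in [("pegtop",(278,202),.08),("pivot",(322,213),.036),("tab",(254,151),.012),("tab2",(364,152),.012),("tab3",(359,245),.012),("spare",(368,283),.048)]: print(n,ray("w3.png",uv,z).round(4))
E
```

```text
pegtop [0.5229 0.1452 0.08  ]
pivot [0.5669 0.1133 0.036 ]
tab [0.5026 0.1884 0.012 ]
tab2 [0.6234 0.169  0.012 ]
tab3 [0.6098 0.0575 0.012 ]
spare [0.6082 0.0266 0.048 ]
```

```bash
python3 -m inch '[{"claw":0,"travel":[0.003,-0.016,-0.2],"turn":0},{"claw":0,"travel":[0.003,-0.016,-0.4],"turn":0},{"claw":0,"travel":[0.003,-0.016,-0.6],"turn":0},{"claw":0,"travel":[0.003,-0.016,-0.75],"turn":0},{"claw":0,"travel":[0.003,-0.016,-0.75],"turn":0}]'; python3 -m inch '[{"claw":-1,"travel":[0,0,0],"turn":0},{"claw":-1,"travel":[0,0,0],"turn":0},{"claw":-1,"travel":[0,0,0],"turn":0},{"claw":-1,"travel":[0,0,0],"turn":0},{"claw":-1,"travel":[0,0,0],"turn":0}]' 30
```

```text
clock: 3.15
position: [0.5191, 0.1446, 0.0675]
ee_rot: [-0.002, 0.756, 0.654, -0.004]
contact_force: [-0.9, -0.3, -0.2]
width: 0.0427
gripper_force: 0.0
clock: 3.65
position: [0.5215, 0.1452, 0.0726]
ee_rot: [-0.001, 0.757, 0.653, 0.0]
contact_force: [-5.2, 3.3, 3.2]
width: 0.0108
gripper_force: 29.2
```

```bash
python3 -m inch '[{"claw":-1,"travel":[0.025,0.027,0],"turn":0},{"claw":-1,"travel":[0.051,0.05,0],"turn":0},{"claw":-1,"travel":[0.081,0.07,0],"turn":0},{"claw":-1,"travel":[0.114,0.086,0],"turn":0},{"claw":-1,"travel":[0.114,0.086,0],"turn":0}]'
```

```text
clock: 4.15
position: [0.5428, 0.1641, 0.0725]
ee_rot: [-0.004, 0.758, 0.652, -0.0]
contact_force: [-8.9, 7.9, 5.7]
width: 0.0106
gripper_force: 29.7
```

```bash
python3 -m inch '[{"claw":-1,"travel":[0.035,0.016,0],"turn":0},{"claw":-1,"travel":[0.07,0.022,0],"turn":0},{"claw":-1,"travel":[0.105,0.023,0],"turn":0},{"claw":-1,"travel":[0.141,0.021,0],"turn":0},{"claw":-1,"travel":[0.175,0.015,0],"turn":0}]'; python3 -m inch '[{"claw":-1,"travel":[0.035,-0.012,0],"turn":0},{"claw":-1,"travel":[0.07,-0.03,0],"turn":0},{"claw":-1,"travel":[0.1,-0.05,0],"turn":0},{"claw":-1,"travel":[0.115,-0.063,0],"turn":0},{"claw":-1,"travel":[0.115,-0.063,0],"turn":0}]'
```

```text
clock: 4.65
position: [0.5792, 0.1662, 0.0725]
ee_rot: [-0.002, 0.757, 0.653, 0.0]
contact_force: [-4.5, 3.8, 2.8]
width: 0.0109
gripper_force: 29.7
clock: 5.15
position: [0.5993, 0.1552, 0.0723]
ee_rot: [-0.005, 0.758, 0.652, -0.001]
contact_force: [-10.9, 11.5, 7.1]
width: 0.0111
gripper_force: 30.5
```

```bash
python3 -m inch '[{"claw":0,"travel":[-0.015,0.01,0],"turn":0},{"claw":0,"travel":[-0.015,0.01,0],"turn":0},{"claw":0,"travel":[-0.015,0.01,0.1],"turn":0},{"claw":0,"travel":[-0.015,0.01,0.35],"turn":0},{"claw":0,"travel":[-0.015,0.01,0.6],"turn":0}]'; python3 -m inch '[{"claw":0,"travel":[-0.14,-0.14,0.05],"turn":0},{"claw":0,"travel":[-0.28,-0.28,0.05],"turn":0},{"claw":0,"travel":[-0.42,-0.42,0.05],"turn":0},{"claw":0,"travel":[-0.56,-0.56,0.05],"turn":0},{"claw":0,"travel":[-0.65,-0.65,0.05],"turn":0}]'; python3 - <<'E'
from h import *
s=get_state();print(s["position"],s["moment"],s["contact_force"]);shot("wrist","w4.png");shot("scene","s4.png")
im=cv2.imread("pics/s4.png"); a=cv2.resize(im[150:260,190:330],None,fx=2.8,fy=2.8,interpolation=cv2.INTER_CUBIC)
b=cv2.imread("pics/w4.png")[100:408,150:550]; cv2.imwrite("pics/m4.png",np.hstack([a[:308],b]))
E
```

```text
clock: 5.65
position: [0.6011, 0.1526, 0.1919]
ee_rot: [0.0, 0.757, 0.653, -0.0]
contact_force: [1.9, 0.3, 0.0]
width: 0.0427
gripper_force: 0.0
clock: 6.15
position: [0.4695, 0.0212, 0.2016]
ee_rot: [0.001, 0.758, 0.653, 0.0]
contact_force: [-0.9, -0.1, 0.6]
width: 0.0425
gripper_force: 0.0
[0.46946784 0.02124889 0.20155257] [ 0.06523537 -0.02846298  0.0638438 ] [-0.93949954 -0.1402567   0.58590901]
```

View pics/m4.png

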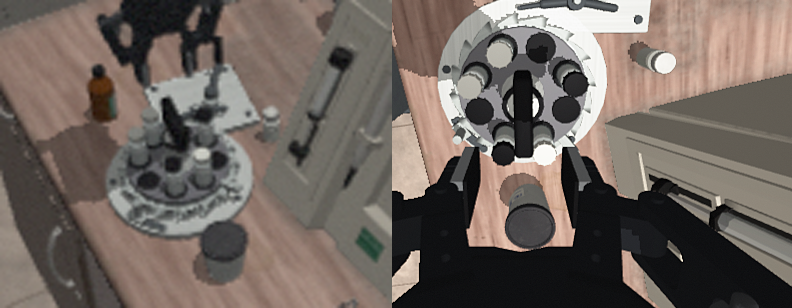

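The bar now stands vertical in the wrist view at montage (521,72–155), centred between the fingers, and the lever is swung over. The rack's corner is a few cm from the right finger.

```bash
python3 - <<'E'
from h import *
A=ray("w4.png",(280,172),.12);B=ray("w4.png",(279.5,255),.123);print(A,B,(A+B)/2,np.degrees(np.arctan2(*(A-B)[[1,0]])),np.linalg.norm(A-B))
for z in(.1,.15,.2):print(ray("w4.png",(150+612-392,100+130),z))
E
```

```text
[0.47710007 0.05517108 0.12      ] [ 0.46761706 -0.00637124  0.123     ] [0.47235857 0.02439992 0.1215    ] 81.2402278178041 0.06234087259424587
[ 0.54221419 -0.00637559  0.1       ]
[0.52860684 0.01542636 0.15      ]
[0.5149995  0.03722831 0.2       ]
```

```bash
python3 -m inch '[{"claw":0,"travel":[0.007,0.015,-0.15],"turn":0},{"claw":0,"travel":[0.007,0.015,-0.3],"turn":0},{"claw":0,"travel":[0.007,0.015,-0.43],"turn":0},{"claw":0,"travel":[0.007,0.015,-0.43],"turn":0},{"claw":-1,"travel":[0.007,0.015,-0.43],"turn":0}]' 25; python3 -m inch '[{"claw":-1,"travel":[0,0,0],"turn":0},{"claw":-1,"travel":[0,0,0],"turn":0},{"claw":-1,"travel":[0,0,0],"turn":0},{"claw":-1,"travel":[0,0,0],"turn":0}]' 25; python3 -c "
from h import *
s=get_state();print(s['position'],s['moment'],s['contact_force'],s['qpos'])"
```

```text
clock: 6.75
position: [0.4735, 0.0263, 0.115]
ee_rot: [0.001, 0.757, 0.653, 0.001]
contact_force: [0.4, -0.5, -0.5]
width: 0.0292
gripper_force: 0.0
clock: 7.15
position: [0.4725, 0.0266, 0.1159]
ee_rot: [0.0, 0.757, 0.653, 0.001]
contact_force: [-2.6, 1.6, 5.4]
width: 0.0135
gripper_force: 26.1
[0.47251393 0.02661534 0.11587061] [0.19008585 0.54914879 0.08552199] [-2.58868862  1.56973207  5.40750827] [-9.13105877e-02  2.45161608e-01  1.92143022e+00  6.65438581e-04
  9.73174013e-01  5.60804014e-02]
```

```bash
for i in 1; do python3 -m inch '[{"claw":-1,"travel":[0,0,0],"turn":-0.025},{"claw":-1,"travel":[0,0,0],"turn":-0.05},{"claw":-1,"travel":[0,0,0],"turn":-0.075},{"claw":-1,"travel":[0,0,0],"turn":-0.1},{"claw":-1,"travel":[0,0,0],"turn":-0.125}]'; python3 -c "
from h import *
s=get_state();print(s['moment'],s['ee_rot'])"; done
```

```text
clock: 7.65
position: [0.474, 0.0261, 0.1159]
ee_rot: [0.002, 0.871, 0.491, 0.002]
contact_force: [0.6, 0.5, 3.1]
width: 0.0131
gripper_force: 25.6
[0.05026508 0.13927416 0.0221636 ] [0.00151335 0.87091458 0.49142819 0.00196138]
```

```bash
python3 -m inch '[{"claw":-1,"travel":[0,0,0],"turn":-0.025},{"claw":-1,"travel":[0,0,0],"turn":-0.05},{"claw":-1,"travel":[0,0,0],"turn":-0.075},{"claw":-1,"travel":[0,0,0],"turn":-0.1},{"claw":-1,"travel":[0,0,0],"turn":-0.125}]'; python3 -m inch '[{"claw":-1,"travel":[0,0,0],"turn":-0.02},{"claw":-1,"travel":[0,0,0],"turn":-0.04},{"claw":-1,"travel":[0,0,0],"turn":-0.06},{"claw":-1,"travel":[0,0,0],"turn":-0.08},{"claw":-1,"travel":[0,0,0],"turn":-0.09}]'; cat > m.py <<'E'
from h import *
s=get_state();q=s['ee_rot'];print('M',s['moment'].round(3),'F',s['contact_force'].round(1),'yaw',round(2*np.degrees(np.arctan2(q[2],q[1])),2),s['position'].round(4))
E
python3 m.py
```

```text
clock: 8.15
position: [0.4751, 0.0251, 0.1159]
ee_rot: [0.002, 0.95, 0.312, 0.003]
contact_force: [3.1, -2.7, 0.4]
width: 0.0134
gripper_force: 25.3
clock: 8.65
position: [0.4757, 0.0241, 0.1159]
ee_rot: [0.003, 0.984, 0.176, 0.004]
contact_force: [5.0, -6.1, -1.2]
width: 0.0135
gripper_force: 25.2
M [-0.739 -0.235  0.075] F [ 5.  -6.1 -1.2] yaw 20.32 [0.4757 0.0241 0.1159]
```

```bash
python3 -m inch '[{"claw":-1,"travel":[0,0,0],"turn":-0.014},{"claw":-1,"travel":[0,0,0],"turn":-0.028},{"claw":-1,"travel":[0,0,0],"turn":-0.042},{"claw":-1,"travel":[0,0,0],"turn":-0.05},{"claw":-1,"travel":[0,0,0],"turn":-0.05}]' >/dev/null; python3 m.py; python3 -m inch '[{"claw":-1,"travel":[0,0,0],"turn":-0.006},{"claw":-1,"travel":[0,0,0],"turn":-0.006}]' >/dev/null; python3 m.py
```

```text
M [-1.003 -0.331  0.   ] F [ 3.9 -8.4 -2.4] yaw 11.41 [0.4759 0.0235 0.1159]
M [-1.064 -0.29   0.028] F [ 4.3 -8.4 -1.4] yaw 10.34 [0.476  0.0234 0.1159]
```

```bash
python3 -m inch '[{"claw":-1,"travel":[0,0,0],"turn":-0.006},{"claw":-1,"travel":[0,0,0],"turn":-0.006}]' >/dev/null; python3 m.py
```

```text
M [-1.055 -0.319  0.096] F [ 4.5 -8.2 -1.9] yaw 9.26 [0.4759 0.0234 0.1159]
```

```bash
python3 -m inch '[{"claw":-1,"travel":[0.01,-0.014,0],"turn":0},{"claw":-1,"travel":[0.01,-0.014,0],"turn":0}]' >/dev/null; python3 m.py; for k in 1; do python3 -m inch '[{"claw":-1,"travel":[0,0,0],"turn":-0.006},{"claw":-1,"travel":[0,0,0],"turn":-0.006}]' >/dev/null; python3 m.py;  done
```

```text
M [-0.014  0.064  0.036] F [ 0.4 -0.5  4.6] yaw 9.15 [0.4761 0.0231 0.1159]
M [-0.167 -0.025 -0.048] F [ 0.2 -0.7  4.1] yaw 8.08 [0.4761 0.0231 0.1159]
```

```bash
python3 -m inch '[{"claw":-1,"travel":[0,0,0],"turn":-0.006},{"claw":-1,"travel":[0,0,0],"turn":-0.006}]' >/dev/null; python3 m.py
```

```text
M [-0.168  0.004  0.002] F [ 0.9 -1.2  4.8] yaw 7.02 [0.4761 0.023  0.1159]
```

```bash
python3 -m inch '[{"claw":-1,"travel":[0,0,0],"turn":-0.006},{"claw":-1,"travel":[0,0,0],"turn":-0.006}]' >/dev/null; python3 m.py; python3 -m inch '[{"claw":-1,"travel":[0,0,0],"turn":-0.005},{"claw":-1,"travel":[0,0,0],"turn":-0.005}]' >/dev/null; python3 m.py
```

```text
M [-0.191 -0.029  0.021] F [ 0.8 -1.3  5.7] yaw 5.94 [0.4761 0.0229 0.1158]
M [-0.253 -0.011 -0.017] F [ 1.1 -1.7  5.1] yaw 5.04 [0.4761 0.0229 0.1158]
```

```bash
python3 -m inch '[{"claw":-1,"travel":[0,0,0],"turn":-0.005},{"claw":-1,"travel":[0,0,0],"turn":-0.005}]' >/dev/null; python3 m.py; python3 -m inch '[{"claw":-1,"travel":[0,0,0],"turn":-0.005},{"claw":-1,"travel":[0,0,0],"turn":-0.005}]' >/dev/null; python3 m.py
```

```text
M [-0.277 -0.003 -0.05 ] F [ 1.2 -2.1  6.3] yaw 4.15 [0.4761 0.0228 0.1158]
M [-0.306  0.015  0.   ] F [ 0.8 -2.1  5.1] yaw 3.25 [0.4761 0.0227 0.1158]
```

```bash
python3 -m inch '[{"claw":-1,"travel":[0,0,0],"turn":-0.003},{"claw":-1,"travel":[0,0,0],"turn":-0.003}]' >/dev/null; python3 m.py; python3 -m inch '[{"claw":-1,"travel":[0,0,0],"turn":-0.003},{"claw":-1,"travel":[0,0,0],"turn":-0.003}]' >/dev/null; python3 m.py
```

```text
M [-0.356  0.03  -0.066] F [ 1.4 -3.   4.9] yaw 2.72 [0.4761 0.0227 0.1159]
M [-0.295 -0.001 -0.012] F [ 0.9 -2.5  4.5] yaw 2.18 [0.4761 0.0227 0.1159]
```

```bash
python3 -m inch '[{"claw":-1,"travel":[0,0,0],"turn":-0.003},{"claw":-1,"travel":[0,0,0],"turn":-0.003}]' >/dev/null; python3 m.py; python3 -m inch '[{"claw":-1,"travel":[0,0,0],"turn":-0.003},{"claw":-1,"travel":[0,0,0],"turn":-0.003}]' >/dev/null; python3 m.py
```

```text
M [-0.352  0.05  -0.03 ] F [ 0.6 -2.6  5.6] yaw 1.64 [0.4761 0.0226 0.1159]
M [-0.361  0.033  0.019] F [ 0.1 -3.7  5.1] yaw 1.1 [0.4761 0.0226 0.1159]
```

```bash
python3 -m inch '[{"claw":-1,"travel":[0,0,0],"turn":-0.003},{"claw":-1,"travel":[0,0,0],"turn":-0.003}]' >/dev/null; python3 m.py; python3 -m inch '[{"claw":-1,"travel":[0,0,0],"turn":-0.003},{"claw":-1,"travel":[0,0,0],"turn":-0.003}]' >/dev/null; python3 m.py
```

```text
M [-0.4   -0.001 -0.017] F [ 1.1 -1.7  6.4] yaw 0.56 [0.4761 0.0226 0.1159]
M [-0.45   0.014 -0.046] F [ 0.6 -3.8  5.8] yaw 0.03 [0.4761 0.0225 0.1159]
```

```bash
echo "
import sys
sys.exit(abs(s['moment'][2])>0.12)" >> m.py
python3 -m inch '[{"claw":-1,"travel":[0,0,0],"turn":-0.003},{"claw":-1,"travel":[0,0,0],"turn":-0.003}]' >/dev/null; python3 m.py && python3 -m inch '[{"claw":-1,"travel":[0,0,0],"turn":-0.003},{"claw":-1,"travel":[0,0,0],"turn":-0.003}]' >/dev/null && python3 m.py && python3 -m inch '[{"claw":-1,"travel":[0,0,0],"turn":-0.003},{"claw":-1,"travel":[0,0,0],"turn":-0.003}]' >/dev/null && python3 m.py && python3 -m inch '[{"claw":-1,"travel":[0,0,0],"turn":-0.003},{"claw":-1,"travel":[0,0,0],"turn":-0.003}]' >/dev/null && python3 m.py && python3 -m inch '[{"claw":-1,"travel":[0,0,0],"turn":-0.003},{"claw":-1,"travel":[0,0,0],"turn":-0.003}]' >/dev/null && python3 m.py && python3 -m inch '[{"claw":-1,"travel":[0,0,0],"turn":-0.003},{"claw":-1,"travel":[0,0,0],"turn":-0.003}]' >/dev/null && python3 m.py
```

```text
M [-0.434 -0.016  0.039] F [ 0.6 -3.3  5.1] yaw -0.51 [0.4761 0.0225 0.1158]False
```

```bash
sed -i 's/sys.exit(.*/sys.exit(int(abs(s["moment"][2])>0.12))/' m.py
python3 -m inch '[{"claw":-1,"travel":[0,0,0],"turn":-0.003},{"claw":-1,"travel":[0,0,0],"turn":-0.003}]' >/dev/null; python3 m.py && python3 -m inch '[{"claw":-1,"travel":[0,0,0],"turn":-0.003},{"claw":-1,"travel":[0,0,0],"turn":-0.003}]' >/dev/null && python3 m.py && python3 -m inch '[{"claw":-1,"travel":[0,0,0],"turn":-0.003},{"claw":-1,"travel":[0,0,0],"turn":-0.003}]' >/dev/null && python3 m.py && python3 -m inch '[{"claw":-1,"travel":[0,0,0],"turn":-0.003},{"claw":-1,"travel":[0,0,0],"turn":-0.003}]' >/dev/null && python3 m.py && python3 -m inch '[{"claw":-1,"travel":[0,0,0],"turn":-0.003},{"claw":-1,"travel":[0,0,0],"turn":-0.003}]' >/dev/null && python3 m.py && python3 -m inch '[{"claw":-1,"travel":[0,0,0],"turn":-0.003},{"claw":-1,"travel":[0,0,0],"turn":-0.003}]' >/dev/null && python3 m.py
```

```text
M [-0.453  0.021 -0.001] F [ 1.1 -2.9  3.9] yaw -1.05 [0.4761 0.0225 0.1159]
M [-0.466  0.021 -0.045] F [ 0.7 -3.1  5.6] yaw -1.59 [0.4761 0.0224 0.1159]
M [-0.522 -0.001  0.02 ] F [ 1.2 -4.6  4.9] yaw -2.13 [0.4761 0.0224 0.1158]
M [-0.525  0.034  0.002] F [ 0.7 -3.4  5.6] yaw -2.67 [0.4761 0.0223 0.1158]
M [-0.505  0.029  0.041] F [ 0.1 -3.5  5.2] yaw -3.2 [0.4761 0.0223 0.1159]
M [-0.47   0.03  -0.032] F [ 0.9 -4.   6.4] yaw -3.74 [0.4761 0.0223 0.1158]
```

```bash

python3 -m inch '[{"claw":-1,"travel":[0,0,0],"turn":-0.003},{"claw":-1,"travel":[0,0,0],"turn":-0.003}]' >/dev/null; python3 m.py && python3 -m inch '[{"claw":-1,"travel":[0,0,0],"turn":-0.003},{"claw":-1,"travel":[0,0,0],"turn":-0.003}]' >/dev/null && python3 m.py && python3 -m inch '[{"claw":-1,"travel":[0,0,0],"turn":-0.003},{"claw":-1,"travel":[0,0,0],"turn":-0.003}]' >/dev/null && python3 m.py && python3 -m inch '[{"claw":-1,"travel":[0,0,0],"turn":-0.003},{"claw":-1,"travel":[0,0,0],"turn":-0.003}]' >/dev/null && python3 m.py && python3 -m inch '[{"claw":-1,"travel":[0,0,0],"turn":-0.003},{"claw":-1,"travel":[0,0,0],"turn":-0.003}]' >/dev/null && python3 m.py && python3 -m inch '[{"claw":-1,"travel":[0,0,0],"turn":-0.003},{"claw":-1,"travel":[0,0,0],"turn":-0.003}]' >/dev/null && python3 m.py
```

```text
M [-0.561  0.015 -0.023] F [ 0.9 -5.   5. ] yaw -4.28 [0.4761 0.0222 0.1158]
M [-0.486  0.049  0.257] F [ 0.9 -4.4  6.4] yaw -4.77 [0.4761 0.0222 0.1159]
```

```bash
python3 -m inch '[{"claw":-1,"travel":[0,0,0],"turn":0},{"claw":-1,"travel":[0,0,0],"turn":0},{"claw":-1,"travel":[0,0,0],"turn":0}]'; python3 m.py
```

```text
clock: 14.25
position: [0.4761, 0.0222, 0.1158]
ee_rot: [0.001, 0.999, -0.042, 0.002]
contact_force: [1.3, -4.7, 5.3]
width: 0.0133
gripper_force: 26.1
M [-0.504  0.026  0.229] F [ 1.3 -4.7  5.3] yaw -4.76 [0.4761 0.0222 0.1158]
```

```bash
python3 -m inch '[{"claw":-1,"travel":[0,0,0],"turn":0.0025},{"claw":0,"travel":[0,0,0],"turn":0.0025},{"claw":0,"travel":[0,0,0],"turn":0.0025},{"claw":0,"travel":[0,0,0.15],"turn":0.0025},{"claw":0,"travel":[0,0,0.4],"turn":0.0025}]'; python3 -m inch '[{"claw":0,"travel":[0.13,0.13,0.03],"turn":0.047},{"claw":0,"travel":[0.26,0.26,0.03],"turn":0.094},{"claw":0,"travel":[0.39,0.39,0.03],"turn":0.141},{"claw":0,"travel":[0.52,0.52,0.03],"turn":0.188},{"claw":0,"travel":[0.62,0.66,0.03],"turn":0.235}]'; python3 -m inch '[{"claw":0,"travel":[0,0,0],"turn":0.047},{"claw":0,"travel":[0,0,0],"turn":0.094},{"claw":0,"travel":[0,0,0],"turn":0.141},{"claw":0,"travel":[0,0,0],"turn":0.188},{"claw":0,"travel":[0,0,0],"turn":0.24}]'; python3 m.py;  python3 - <<'E'
from h import *
shot("wrist","w5.png")
E
```

```text
clock: 14.75
position: [0.4713, 0.024, 0.1921]
ee_rot: [-0.0, 0.999, -0.039, -0.005]
contact_force: [1.5, 0.3, -0.2]
width: 0.0423
gripper_force: 0.0
clock: 15.25
position: [0.5992, 0.1568, 0.1999]
ee_rot: [-0.0, 0.945, 0.327, -0.0]
contact_force: [0.0, -1.3, 0.2]
width: 0.0423
gripper_force: 0.0
clock: 15.75
position: [0.5977, 0.1559, 0.1997]
ee_rot: [-0.001, 0.762, 0.647, -0.0]
contact_force: [-0.8, 0.2, -0.1]
width: 0.0428
gripper_force: 0.0
M [ 0.02   0.038 -0.033] F [-0.8  0.2 -0.1] yaw 80.68 [0.5977 0.1559 0.1997]
```

View pics/w5.png

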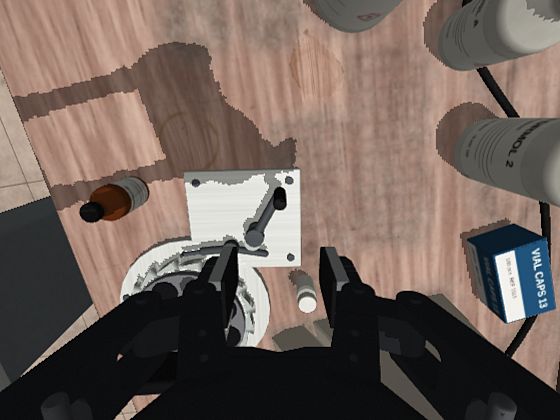

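The peg top is at (280,204), with the pivot at (254,236). The lever is still fully over and lies between the fingers.

```bash
python3 -m inch '[{"claw":0,"travel":[0.008,-0.01,-0.2],"turn":0},{"claw":0,"travel":[0.008,-0.01,-0.4],"turn":0},{"claw":0,"travel":[0.008,-0.01,-0.58],"turn":0},{"claw":0,"travel":[0.008,-0.01,-0.64],"turn":0},{"claw":0,"travel":[0.008,-0.01,-0.64],"turn":0}]'; python3 -m inch '[{"claw":-1,"travel":[0,0,0],"turn":0},{"claw":-1,"travel":[0,0,0],"turn":0},{"claw":-1,"travel":[0,0,0],"turn":0},{"claw":-1,"travel":[0,0,0],"turn":0},{"claw":-1,"travel":[0,0,0],"turn":0}]' 30
```

```text
clock: 16.3
position: [0.5983, 0.1534, 0.0704]
ee_rot: [-0.001, 0.765, 0.644, -0.002]
contact_force: [-0.7, 0.6, 0.0]
width: 0.0427
gripper_force: 0.0
clock: 16.8
position: [0.5985, 0.1543, 0.0743]
ee_rot: [-0.001, 0.764, 0.645, -0.0]
contact_force: [-5.2, 1.5, 4.0]
width: 0.0107
gripper_force: 29.3
```

```bash
python3 -m inch '[{"claw":-1,"travel":[-0.03,0.02,0],"turn":0},{"claw":-1,"travel":[-0.062,0.039,0],"turn":0},{"claw":-1,"travel":[-0.096,0.051,0],"turn":0},{"claw":-1,"travel":[-0.131,0.058,0],"turn":0},{"claw":-1,"travel":[-0.167,0.061,0],"turn":0}]'; python3 -m inch '[{"claw":-1,"travel":[-0.036,-0.002,0],"turn":0},{"claw":-1,"travel":[-0.071,-0.008,0],"turn":0},{"claw":-1,"travel":[-0.105,-0.019,0],"turn":0},{"claw":-1,"travel":[-0.138,-0.034,0],"turn":0},{"claw":-1,"travel":[-0.168,-0.055,0],"turn":0}]'; python3 -m inch '[{"claw":-1,"travel":[-0.027,-0.023,0],"turn":0},{"claw":-1,"travel":[-0.052,-0.05,0],"turn":0},{"claw":-1,"travel":[-0.068,-0.073,0],"turn":0},{"claw":-1,"travel":[-0.068,-0.073,0],"turn":0},{"claw":-1,"travel":[-0.068,-0.073,0],"turn":0}]'
```

```text
clock: 17.3
position: [0.571, 0.1683, 0.0746]
ee_rot: [0.002, 0.765, 0.644, 0.006]
contact_force: [5.4, 7.3, -0.7]
width: 0.0107
gripper_force: 29.3
clock: 17.8
position: [0.5352, 0.1569, 0.0744]
ee_rot: [0.001, 0.764, 0.645, 0.004]
contact_force: [2.5, 6.6, 3.5]
width: 0.0106
gripper_force: 30.0
clock: 18.3
position: [0.5204, 0.1417, 0.0742]
ee_rot: [0.0, 0.765, 0.644, 0.003]
contact_force: [0.3, 5.5, 7.2]
width: 0.0108
gripper_force: 30.3
```

```bash
python3 -m inch '[{"claw":-1,"travel":[-0.008,-0.01,0],"turn":0},{"claw":-1,"travel":[-0.015,-0.02,0],"turn":0},{"claw":-1,"travel":[-0.015,-0.02,0],"turn":0}]'; python3 m.py
```

```text
clock: 18.6
position: [0.5201, 0.141, 0.0744]
ee_rot: [-0.001, 0.766, 0.643, 0.007]
contact_force: [4.6, 16.6, 2.0]
width: 0.0105
gripper_force: 29.8
M [ 2.582 -0.673  0.007] F [ 4.6 16.6  2. ] yaw 80.06 [0.5201 0.141  0.0744]
```

```bash
python3 -m inch '[{"claw":0,"travel":[0.02,0.025,0],"turn":0},{"claw":0,"travel":[0.02,0.025,0],"turn":0},{"claw":0,"travel":[0.02,0.025,0.1],"turn":0},{"claw":0,"travel":[0.02,0.025,0.35],"turn":0},{"claw":0,"travel":[0.02,0.025,0.6],"turn":0}]'; python3 -m inch '[{"claw":0,"travel":[-0.05,-0.12,0.05],"turn":-0.047},{"claw":0,"travel":[-0.1,-0.24,0.05],"turn":-0.094},{"claw":0,"travel":[-0.15,-0.36,0.05],"turn":-0.141},{"claw":0,"travel":[-0.2,-0.48,0.05],"turn":-0.188},{"claw":0,"travel":[-0.23,-0.59,0.05],"turn":-0.235}]'; python3 -m inch '[{"claw":0,"travel":[0,0,0],"turn":-0.047},{"claw":0,"travel":[0,0,0],"turn":-0.094},{"claw":0,"travel":[0,0,0],"turn":-0.141},{"claw":0,"travel":[0,0,0],"turn":-0.188},{"claw":0,"travel":[0,0,0],"turn":-0.235}]';  python3 -m inch '[{"claw":0,"travel":[0,0,0],"turn":0},{"claw":0,"travel":[0,0,0],"turn":0}]' >/dev/null; python3 m.py;  python3 - <<'E'
from h import *
im=shot("wrist","w6.png")
g=im.max(2)<40; n,l,st,c=cv2.connectedComponentsWithStats(g.astype(np.uint8))
for i in range(1,n):
    if 150<st[i,4]<9000 and st[i,0]>60:
        p=np.argwhere(l==i)[:,::-1].astype(np.float32); (cx,cy),(w,h),a=cv2.minAreaRect(p)
        b=cv2.boxPoints(((cx,cy),(w,h),a)); e=[(b[0]+b[1])/2,(b[2]+b[3])/2] if np.linalg.norm(b[0]-b[1])<np.linalg.norm(b[1]-b[2]) else [(b[1]+b[2])/2,(b[3]+b[0])/2]
        A,B=[ray("w6.png",x,.12) for x in e]; d=A-B
        print(st[i],(round(cx),round(cy)),((A+B)/2).round(4),np.linalg.norm(d).round(3),np.degrees(np.arctan2(d[1],d[0])).round(1))
E
```

```text
clock: 19.1
position: [0.5184, 0.1401, 0.1924]
ee_rot: [-0.001, 0.764, 0.645, -0.002]
contact_force: [0.5, 1.1, 0.2]
width: 0.0427
gripper_force: 0.0
clock: 19.6
position: [0.4721, 0.0216, 0.2021]
ee_rot: [0.0, 0.946, 0.323, -0.001]
contact_force: [0.3, 0.1, 0.3]
width: 0.0429
gripper_force: 0.0
clock: 20.1
position: [0.473, 0.0224, 0.202]
ee_rot: [0.001, 0.999, -0.041, -0.001]
contact_force: [0.4, 0.4, 1.5]
width: 0.0426
gripper_force: 0.0
M [ 0.107 -0.063  0.025] F [ 0.3 -0.2  0.8] yaw -4.12 [0.4735 0.0227 0.2021]
[ 385    0   63   70 1420] (413, 30) [ 0.5917 -0.0706  0.12  ] 0.045 -26.6
[485   0  22  17 188] (494, 6) [ 0.6016 -0.1188  0.12  ] 0.013 -47.4
[284 137  29  30 456] (298, 152) [0.5235 0.0039 0.12  ] 0.02 -3.0
[118 148  35  19 395] (135, 157) [0.5277 0.1164 0.12  ] 0.025 -80.1
[309 165  29  26 151] (321, 175) [ 0.5063 -0.0113  0.12  ] 0.02 -57.5
[ 246  174   64   94 2528] (269, 220) [0.4738 0.0275 0.12  ] 0.066 12.9
[ 308  176   37   51 1058] (326, 201) [ 0.4865 -0.0141  0.12  ] 0.039 -20.7
[222 200  28  27 582] (236, 213) [0.4826 0.0517 0.12  ] 0.02 -94.2
[101 245  23  20 323] (112, 254) [0.4567 0.1492 0.12  ] 0.018 -51.1
```

```bash
python3 - <<'E'
import cv2
im=cv2.imread("pics/w6.png").max(2)
for y in range(164,280,4): print(y,''.join('#' if v<30 else '+' if v<45 else '.' for v in im[y,236:330:2]))
E
```

```text
164 #...........................+++++++............
168 ..+#...................................++++...+
172 ....++................................++.......
176 .....++...........########...........##........
180 .....++...........########...........##.....##+
184 ....##...........#########+..........##...##+++
188 ...##............###+++++##............#.+#++++
192 ...............#######+++###..............#++++
196 ..............+######++++###+#.............##+#
200 #...........#+#..#####+++#...##.............###
204 #####.......+#...####++++#....##.......#+++++++
208 #######.....#....####++++#....##.....#+++++++++
212 #######.....+#...####++++#....##....#++++##++++
216 #######.....###..#####+++#...##.....##++##+#+##
220 ######........##.######++#..##.......##+#+#####
224 ####.......###.######+#+####.+#........########
228 ........###...++#############...###+...........
232 ......+#.........#########+........#+..........
236 ......##.........#########+.........#..........
240 ......#..........#########+.........#..........
244 ...........##....#########.....................
248 #......#########.#########.................##..
252 #.....####################................+##..
256 #....+####################................####.
260 #.....###########.#######.................#####
264 #......########...........................#####
268 #.........................................#####
272 #.........................................#####
276 #.........................................#####
```

The bar is vertical in the image, spanning columns 271–287 and rows 175–261, and it is aligned with the tool and centred. I'll grip it here.

```bash
python3 -m inch '[{"claw":0,"travel":[0,0,-0.15],"turn":-0.003},{"claw":0,"travel":[0,0,-0.3],"turn":-0.003},{"claw":0,"travel":[0,0,-0.43],"turn":-0.003},{"claw":0,"travel":[0,0,-0.43],"turn":-0.003},{"claw":-1,"travel":[0,0,-0.43],"turn":-0.003}]' 25 >/dev/null; python3 -m inch '[{"claw":-1,"travel":[0,0,0],"turn":0},{"claw":-1,"travel":[0,0,0],"turn":0},{"claw":-1,"travel":[0,0,0],"turn":0},{"claw":-1,"travel":[0,0,0],"turn":0}]'; python3 m.py; python3 -m inch '[{"claw":-1,"travel":[0,0,0],"turn":0.018},{"claw":-1,"travel":[0,0,0],"turn":0.036},{"claw":-1,"travel":[0,0,0],"turn":0.054},{"claw":-1,"travel":[0,0,0],"turn":0.072},{"claw":-1,"travel":[0,0,0],"turn":0.09}]'; python3 m.py
```

```text
clock: 21.25
position: [0.4752, 0.0223, 0.1178]
ee_rot: [0.001, 0.999, -0.042, 0.002]
contact_force: [-1.2, -3.9, 6.8]
width: 0.0135
gripper_force: 29.2
M [-0.568  0.066  0.126] F [-1.2 -3.9  6.8] yaw -4.77 [0.4752 0.0223 0.1178]
clock: 21.75
position: [0.4751, 0.0232, 0.1177]
ee_rot: [-0.0, 0.995, 0.1, 0.001]
contact_force: [-0.6, -1.2, 6.4]
width: 0.0136
gripper_force: 29.2
M [-0.052  0.167 -0.229] F [-0.6 -1.2  6.4] yaw 11.46 [0.4751 0.0232 0.1177]
```

```bash
python3 -m inch '[{"claw":-1,"travel":[0,0,0],"turn":0.012},{"claw":-1,"travel":[0,0,0],"turn":0.024},{"claw":-1,"travel":[0,0,0],"turn":0.024}]' >/dev/null; python3 m.py; python3 -m inch '[{"claw":-1,"travel":[0,0,0],"turn":0.006},{"claw":-1,"travel":[0,0,0],"turn":0.006}]' >/dev/null; python3 m.py;  python3 -m inch '[{"claw":-1,"travel":[0,0,0],"turn":0.006},{"claw":-1,"travel":[0,0,0],"turn":0.006}]' >/dev/null; python3 m.py
```

```text
M [-0.029  0.15   0.019] F [-0.5 -0.3  6.8] yaw 15.7 [0.4751 0.0234 0.1177]
M [-0.021  0.127 -0.011] F [-1.4 -0.6  7. ] yaw 16.76 [0.4751 0.0235 0.1178]
M [-0.012  0.113 -0.004] F [-0.3 -0.6  7.4] yaw 17.84 [0.4751 0.0235 0.1177]
```

```bash
python3 -m inch '[{"claw":-1,"travel":[0,0,0],"turn":0.003},{"claw":-1,"travel":[0,0,0],"turn":0.003},{"claw":0,"travel":[0,0,0],"turn":0.003},{"claw":0,"travel":[0,0,0],"turn":0.003},{"claw":0,"travel":[0,0,0],"turn":0.003}]'; python3 -m inch '[{"claw":0,"travel":[0,0,0.3],"turn":-0.02},{"claw":0,"travel":[0,0,0.4],"turn":-0.02},{"claw":0,"travel":[0,0,0.4],"turn":-0.02},{"claw":0,"travel":[0,0,0.4],"turn":-0.02},{"claw":0,"travel":[0,0,0.4],"turn":-0.02}]' >/dev/null; python3 -m inch '[{"claw":0,"travel":[0,0,0],"turn":0},{"claw":0,"travel":[0,0,0],"turn":0},{"claw":0,"travel":[0,0,0],"turn":0},{"claw":0,"travel":[0,0,0],"turn":0},{"claw":0,"travel":[0,0,0],"turn":0}]' >/dev/null;python3 m.py; python3 - <<'E'
from h import *
shot("wrist","w7.png"); im=cv2.imread("pics/w7.png").max(2)
for y in range(164,280,6): print(y,''.join('#' if v<30 else '+' if v<45 else '.' for v in im[y,236:330:2]))
for y in (178,182,236,240,244,248): r=np.where(im[y,262:298]<45)[0]+262; print(y,r.min(),r.max())
E
```

```text
clock: 22.95
position: [0.4739, 0.0234, 0.1162]
ee_rot: [-0.0, 0.987, 0.16, -0.0]
contact_force: [-0.7, -0.9, 0.4]
width: 0.0429
gripper_force: 0.0
M [-0.059  0.031 -0.012] F [-0.2 -0.8  0.9] yaw 14.8 [0.4741 0.0231 0.1962]
164 ................+.........++++++++++...........
170 .++#...................................#++.....
176 ....+#...............................##........
182 .....#...........#########...........##.....##+
188 ....#............######+##............##..##+++
194 ...............+##+++++++###..............#++++
200 .............###.##++++++#..++..............+++
206 ####+......#+#...###+++++#...++#.......#+++++++
212 ######.....##....##++++++#....##.....#+++++++++
218 #######.....##...####++++#...##......++++++++++
224 #####+........##+#########+###........#++++++++
230 ........######################+##+#............
236 ......##.........#########..........#..........
242 ......#..........#########+.........+..........
248 #.........###....#########.................##..
254 #.....####################................####.
260 #....#####################................#####
266 #.....##########+.........................#####
272 #..........#..............................#####
278 #.........................................#####
178 271 285
182 270 286
236 270 287
240 270 288
244 269 287
248 270 287
```

The first click has settled: the bar now lies at about 14° world, matching a carousel angle of 0.39. On to the second click.

```bash
python3 -m inch '[{"claw":0,"travel":[0,0,-0.2],"turn":-0.003},{"claw":0,"travel":[0,0,-0.4],"turn":-0.003},{"claw":0,"travel":[0,0,-0.4],"turn":-0.003},{"claw":-1,"travel":[0,0,-0.4],"turn":-0.003},{"claw":-1,"travel":[0,0,-0.4],"turn":-0.003}]' 25 >/dev/null; python3 -m inch '[{"claw":-1,"travel":[0,0,0],"turn":0},{"claw":-1,"travel":[0,0,0],"turn":0},{"claw":-1,"travel":[0,0,0],"turn":0}]'; python3 m.py; python3 -m inch '[{"claw":-1,"travel":[0,0,0],"turn":0.02},{"claw":-1,"travel":[0,0,0],"turn":0.04},{"claw":-1,"travel":[0,0,0],"turn":0.06},{"claw":-1,"travel":[0,0,0],"turn":0.08},{"claw":-1,"travel":[0,0,0],"turn":0.1}]' >/dev/null; python3 m.py;python3 -m inch '[{"claw":-1,"travel":[0,0,0],"turn":0.012},{"claw":-1,"travel":[0,0,0],"turn":0.024},{"claw":-1,"travel":[0,0,0],"turn":0.03},{"claw":-1,"travel":[0,0,0],"turn":0.03}]' >/dev/null; python3 m.py
```

```text
clock: 24.8
position: [0.4756, 0.0233, 0.1181]
ee_rot: [0.0, 0.992, 0.124, 0.002]
contact_force: [0.5, 2.5, 6.2]
width: 0.0134
gripper_force: 28.6
M [0.37  0.044 0.111] F [0.5 2.5 6.2] yaw 14.26 [0.4756 0.0233 0.1181]
M [ 0.851  0.154 -0.194] F [-0.7  6.2  8.8] yaw 32.29 [0.4752 0.0244 0.1181]
M [ 0.978  0.142 -0.03 ] F [-0.8  6.5  7.9] yaw 37.59 [0.475  0.0247 0.1181]
```

```bash
python3 -m inch '[{"claw":-1,"travel":[0,0,0],"turn":0.008},{"claw":-1,"travel":[0,0,0],"turn":0.016},{"claw":-1,"travel":[0,0,0],"turn":0.016}]' >/dev/null; python3 m.py;  python3 -m inch '[{"claw":0,"travel":[0,0,0],"turn":0},{"claw":0,"travel":[0,0,0],"turn":0},{"claw":0,"travel":[0,0,0],"turn":0},{"claw":0,"travel":[0,0,0.2],"turn":-0.02},{"claw":0,"travel":[0,0,0.4],"turn":-0.022}]' >/dev/null; python3 -m inch '[{"claw":0,"travel":[0,0,0],"turn":0},{"claw":0,"travel":[0,0,0],"turn":0},{"claw":0,"travel":[0,0,0],"turn":0},{"claw":0,"travel":[0,0,0],"turn":0},{"claw":0,"travel":[0,0,0],"turn":0}]' ;python3 -m inch '[{"claw":0,"travel":[0,0,0.1],"turn":0},{"claw":0,"travel":[0,0,0.2],"turn":0},{"claw":0,"travel":[0,0,0.3],"turn":0},{"claw":0,"travel":[0,0,0.3],"turn":0},{"claw":0,"travel":[0,0,0.3],"turn":0}]' >/dev/null;python3 m.py; python3 - <<'E'
from h import *
b=shot("wrist","w8.png"); shot("scene","s8.png")
im=cv2.imread("pics/s8.png"); a=cv2.resize(im[150:260,190:330],None,fx=2.8,fy=2.8,interpolation=cv2.INTER_CUBIC)
cv2.imwrite("pics/m8.png",np.hstack([a[:308],cv2.imread("pics/w8.png")[60:368,80:480]]))
E
```

```text
M [ 1.041  0.158 -0.046] F [-0.3  7.   7.6] yaw 40.47 [0.4749 0.0248 0.1181]
clock: 27.0
position: [0.4734, 0.0231, 0.1951]
ee_rot: [-0.0, 0.949, 0.314, -0.001]
contact_force: [-0.4, 0.1, -0.3]
width: 0.0427
gripper_force: 0.0
M [ 0.023  0.024 -0.031] F [ 0.8  0.2 -0.5] yaw 36.58 [0.4739 0.0231 0.2557]
```

View pics/m8.png

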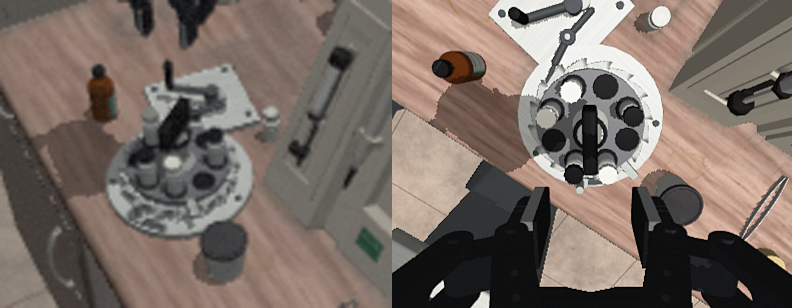

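The bar lies vertical at montage (590,105–178), so it is at about 36.6° world and the carousel at about 0.785 rad. The lever is home, the pawl is on the wheel, the bystanders are in place and the gripper is clear.

```bash
python3 -c "
from rig import ticket
print(ticket.sign_off())"
```

```text
the job is handed in; nothing more can be done
None
```

The job is handed in: the carousel was zeroed gently against its stop (about 3 N), the lever is home, and the knob sits two clicks forward at about 0.785 rad with the gripper clear; the sign-off did not return a verdict.

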